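Line up the sample pans and close the cover

ROBOT

A 7-joint arm with a two-finger parallel gripper is mounted at the origin on the work surface. World frame = base frame: x ahead of the robot, y to its left, z up, the work surface at z = 0. Lengths are in m, angles in rad, forces in N, time in s.
With the tool pointing down it reaches from about 0.425 to 1.025 m from the base axis. Payload 9.4 kg.
Tool frame: the origin (TCP) lies on the centre line of the jaws, within the pads' length; the fingertips stand 19 mm ahead of it and the grasp point (between the pads) is the TCP; z points along the fingers, y is the line along which they close (so a half turn about z gives the same grasp; the last joint's range is limited). The gripper opens to 93 mm and grips with 3 to 60 N. Pads are 15 mm wide; open, the fingers measure 128 mm over their backs; the gripper's body (75 mm by 188 mm) begins 65 mm behind the grasp point.
Start: joints at [1.21, 0.599, -0.003, 1.599, 0.002, 0.943, -0.08], TCP at [0.203, -0.696, 0.238] pointing down, gripper open.
Joint ranges: [-2.57, 2.57], [-0.35, 1.97], [-1.29, 1.29], [0.11, 2.56], [-1.05, 4.19], [0.11, 1.86], [-2.63, 2.63]. Speed limits (rad/s): [2.22, 2.22, 3.01, 3.01, 3.14, 3.14, 3.14].

INTERFACE

Orientations are given as a unit quaternion [x, y, z, w].
In Python, from plant import robot gives the robot as it stands.
- The arm moves only by the tool jog_arm, never from a script. Its argument "series" is a list of rows, each an object of numbers: "tx", "ty", "tz": the shift along the tool's x, y, z in m; "ax", "ay", "az": the turn, a rotation vector about the tool's x, y, z in rad; "gripper": the finger opening in m, from 0 to 0.093. A call has 1 to 20 rows; each row shifts and turns the commanded pose from where the row before left it, along the tool's axes as they then stand; what a row does not reach is not made up. A row lasts 1/8 s, in which the tool goes at most 62.5 mm and 10.7 degrees, less where a joint would pass 70% of its speed; a pose out of reach is approached as far as the arm can. A call is refused whole if a number of a shift passes 0.0625 or a number of a turn 0.188, either way. A call with a gripper value outside its range is refused whole. The fingers move at their own pace and stop on an object; the grip force is fixed at half the most. Time passes only in rows, so rows that do not move let the fingers close. It gives the time, the measured TCP pose, the force, the opening and the grip force at its end, in the units of the state.
- robot.get_state(): the state, without advancing time (a new reading comes with each control period).
- robot.capture(name): name is "scene" or "top"; returns the picture (400x640x3 uint8, blue, green, red); there is no depth.
- robot.camera_params(name): a dict with "fovy" (degrees; the focal length in pixels is half the picture's height over the tangent of half this angle, whatever the lens; pixels are square), "cx", "cy" (the principal point, pixels), "pose" (4x4, takes a point from camera to world coordinates). Camera axes: x right, y down, z forward; pixel columns grow to the right and rows downward; lengths in m; the calibration is good to about 2 mm. A picture is of the moment at which its call begins. camera_params takes no time and is no camera call.
- robot.close_job(): hands the job in; it is judged then, once.
The state is a dict: "time": time; "joint_positions": joint angles; "joint_vel": joint speeds; "effort": joint torques, N m; "eef_pos": TCP position; "tcp_rot": TCP orientation; "contact_force": force on the tool from outside, world axes, zero at the start; "torque": the same for the moment, N m; "opening": finger opening in m; "grip_force": force on a finger pad.
Only numpy, scipy, OpenCV 4.12 (cv2) and the standard library are available. Lean on these libraries where they do the work, as an engineer would, in place of code of your own. Each camera call takes 0.05 s, during which the arm holds its last target. There are 200 camera calls.

TASK

Slide the clear cover of the pan station fully open to the right. Without lifting the three steel pans off the bench, nudge them into one straight row, closed up side by side with the first against the station's left end stop and all with a short side flush against its back wall, then slide the cover fully shut over them. Do not disturb the other things on the bench.

Things in the scene. Friction and masses are not known exactly. Their poses are not given: they have to be found in the camera images.
- bay: fixed pan station: white back wall, 18 mm thick, 60 mm tall, from y = +145 to -425 mm, with a low end stop at its left. Origin at bench level on the wall's front face; x points into the wall, away from the robot, y left along it, z up. No floor plate: pans slide on the bench. The finished row fills x = -100 to 0, y = +120 to -120 mm (pan centres x = -50, y = +80, 0, -80)
- end_stop (a point): middle of the end stop's inner (right) face, at bench level, at x = -30, y = +120 mm of the station; the stop is a white block 30 mm tall, 15 mm thick, reaching 60 mm forward of the back wall
- cover (a joint): opening of the clear cover, m: 0 shut, 0.28 fully open (slid to the station's -y, right); starts 0 to 0.10. A flat plate, 270 mm along y, sliding on the wall's top, underside 62, top 67 mm above the bench, reaching 105 mm forward of the wall; shut, it covers y = +135 to -135 mm. About 2 N of friction plus 4 N per m/s; stays where left
- cover_handle (a point): centre of the grip on top of the cover: an upright grey fin, 60 mm along the station's x, 12 mm thick along its y, its top 103 mm and its foot 67 mm above the bench; this point is 90 mm above the bench, 45 mm in front of the back wall, at y = 0 of the station when shut; it moves with the cover
- pan_a: open rectangular stainless pan, loose, 100 mm along its x, 80 mm along its y, 26 mm tall, walls and floor 3 mm thick, 0.2 to 0.35 kg, dragging fairly stiffly on the bench (push low or it may tip); origin at the centre of its underside, z up. The three pans are alike and start apart on the bench in front of the station, askew by up to 0.3 rad
- pan_b: open rectangular stainless pan, loose, 100 mm along its x, 80 mm along its y, 26 mm tall, walls and floor 3 mm thick, 0.2 to 0.35 kg, dragging fairly stiffly on the bench (push low or it may tip); origin at the centre of its underside, z up. The three pans are alike and start apart on the bench in front of the station, askew by up to 0.3 rad
- pan_c: open rectangular stainless pan, loose, 100 mm along its x, 80 mm along its y, 26 mm tall, walls and floor 3 mm thick, 0.2 to 0.35 kg, dragging fairly stiffly on the bench (push low or it may tip); origin at the centre of its underside, z up. The three pans are alike and start apart on the bench in front of the station, askew by up to 0.3 rad
- jar_a: amber screw jar, 32 mm across, 55 mm tall, standing between the left and middle pans on the robot's side; leave alone. Origin at its underside's centre
- jar_b: the same jar, between the middle and right pans on the robot's side; leave alone. Origin at its underside's centre
- amber_bottle: amber glass bottle, 70 mm across, 150 mm tall, at the left; leave alone. Origin at its underside's centre
- wash_bottle: white plastic bottle, 68 mm across, 170 mm tall, at the left; leave alone. Origin at its underside's centre
- beaker: glass beaker, 70 mm across, 90 mm tall, at the right; leave alone. Origin at its underside's centre
- spatula: flat spatula, 180 mm long, lying at the right; leave alone. Origin at its underside's centre
Mind the look-alikes: they are no part of the job. Leave any brown or purple look-alike of the pan_c alone. What is shaped like the pan_b but black is not meant.

How it is judged:
By the outcome, as a careful person would: the job done as asked, in the order asked, and still so for the second after the job is handed in, with the robot touching nothing.
It also fails if it takes over 72 s, if anything falls off the work surface, if the arm or the gripper's body presses on something with over 40 N, if the wrist force passes 120 N, or if a joint passes its speed limit or range.

## Working session

There is one attempt and no reset: what is moved stays moved. The work goes in short steps, Python scripts to look and compute and a tool call to move; the robot and the scene stay as the last step left them, time stands still between calls to the robot, and variables do not carry over. Pictures are saved under pics/ and viewed, at most 10 in all, crops included, and the job is handed in when it is done.

Besides the shell and the picture viewer there is one more tool, called after "Request:" as a command line: name --argument value ..., lists and objects as JSON in quotes. jog_arm: Moves the arm, as the interface text tells. Its arguments: {"type":"object","properties":{"series":{"type":"array"}},"required":["series"]}

```bash
mkdir -p pics; ls; cat > h.py <<'E'
import numpy as np,cv2
from plant import robot
def ray(n,u,v,z,P={}):
    p=P.setdefault(n,robot.camera_params(n)); f=200/np.tan(np.radians(p['fovy'])/2)
    T=np.array(p['pose']); d=T[:3,:3]@np.array([(u-p['cx'])/f,(v-p['cy'])/f,1]); o=T[:3,3]
    return o+d*(z-o[2])/d[2]
def proj(n,X):
    p=robot.camera_params(n); f=200/np.tan(np.radians(p['fovy'])/2)
    T=np.array(p['pose']); c=T[:3,:3].T@(np.array(X)-T[:3,3]); return p['cx']+f*c[0]/c[2],p['cy']+f*c[1]/c[2]
E
python3 - <<'E'
from h import *
for n in('scene','top'):
    cv2.imwrite(f'pics/{n}0.png',cv2.resize(robot.capture(n),(800,500),interpolation=cv2.INTER_CUBIC)); 
    p=robot.camera_params(n);print(p['fovy'],p['cx'],p['cy'],np.round(p['pose'],3).tolist())
s=robot.get_state();print(s['time'],s['eef_pos'],s['tcp_rot'])
E
```

```text
pics
44.082517338082766 320.90077574205975 196.43294363100372 [[-0.086, 0.722, -0.687, 1.4], [0.996, 0.06, -0.061, 0.08], [-0.003, -0.689, -0.724, 1.08], [0.0, 0.0, 0.0, 1.0]]
54.94398872645499 328.8110851433435 200.75892257960635 [[-0.028, -0.986, 0.167, 0.239], [-1.0, 0.028, -0.003, -0.021], [-0.002, -0.167, -0.986, 1.455], [0.0, 0.0, 0.0, 1.0]]
0.1 [ 0.20291469 -0.69561254  0.23684361] [ 9.89943899e-01  1.41458842e-01 -1.40837926e-04 -6.73008130e-04]
```

View pics/top0.png

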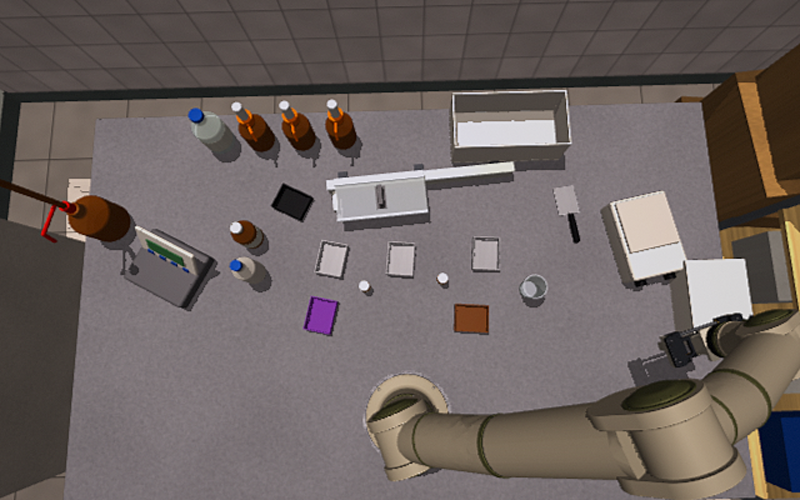

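View pics/scene0.png

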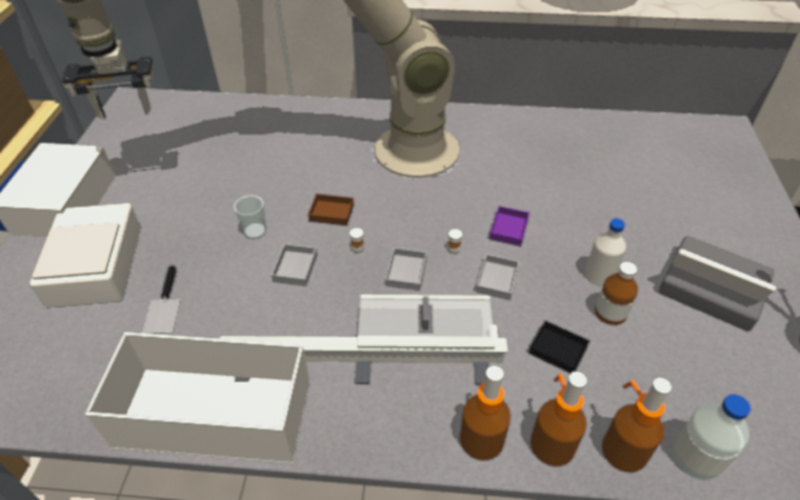

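The top view shows the pans at about (332,259), (401,259) and (485,254), in 800-wide pixels. The jars are at (364,286) and (443,278), the wall runs from (328,183) to (514,168), and the fin is at (381,196). The brown, purple and black pans are decoys. Next I'll measure on the full-resolution images.

```bash
cat >> h.py <<'E'
def quads(n,img,box,thr):
    x0,y0,x1,y1=box; g=cv2.cvtColor(img,cv2.COLOR_BGR2GRAY)[y0:y1,x0:x1]
    m=(g>thr).astype(np.uint8)*255
    cs,_=cv2.findContours(m,cv2.RETR_EXTERNAL,cv2.CHAIN_APPROX_NONE)
    return m,[c+np.array([x0,y0]) for c in cs if cv2.contourArea(c)>60]
def worldrect(n,c,z):
    w=np.array([ray(n,u,v,z)[:2] for u,v in cv2.convexHull(c)[:,0,:].astype(float)])*1000
    r=cv2.minAreaRect(w.astype(np.float32)); return r
E
python3 - <<'E'
from h import *
for n,b in(('top',(240,110,440,270)),('scene',(170,180,440,300))):
    im=robot.capture(n); x0,y0,x1,y1=b
    k=3 if n=='top' else 2.9
    cv2.imwrite(f'pics/{n}1.png',cv2.resize(im[y0:y1,x0:x1],None,fx=k,fy=k,interpolation=cv2.INTER_CUBIC))
    g=cv2.cvtColor(im,cv2.COLOR_BGR2GRAY); print(n,np.percentile(g[y0:y1,x0:x1],[10,30,50,70,90]))
    for thr in (130,150):
        m,cs=quads(n,im,b,thr)
        for c in cs:
            (x,y,w,h)=cv2.boundingRect(c); r=worldrect(n,c,.026); print(thr,(x,y,w,h),np.round(r[0]),np.round(r[1]),round(r[2],1))
E
```

```text
top [ 71. 120. 123. 125. 171.]
130 (416, 219, 23, 19) [ 367. -387.] [82. 67.] 88.4
130 (308, 193, 24, 28) [461.  11.] [ 81. 101.] 84.5
130 (378, 192, 22, 24) [ 463. -251.] [79. 86.] 83.9
130 (251, 191, 28, 30) [468. 218.] [ 84. 101.] 77.6
130 (260, 129, 152, 49) [669. -63.] [139. 587.] 4.5
130 (363, 110, 77, 8) [ 819. -318.] [298.  29.] 88.3
150 (417, 225, 12, 13) [ 357. -370.] [41. 45.] 85.9
150 (311, 196, 20, 24) [454.   6.] [70. 87.] 84.9
150 (253, 195, 24, 26) [461. 216.] [71. 88.] 76.9
150 (378, 192, 22, 24) [ 463. -251.] [79. 86.] 83.9
150 (261, 129, 151, 48) [668. -63.] [137. 584.] 4.3
150 (364, 110, 76, 8) [ 818. -319.] [295.  29.] 88.3
scene [124. 152. 154. 157. 201.]
130 (245, 288, 40, 12) [ 744. -121.] [32. 98.] 4.8
130 (297, 287, 82, 13) [727.  60.] [ 35. 201.] 4.8
130 (170, 180, 270, 120) [544. -48.] [418. 818.] 4.7
150 (298, 291, 80, 9) [733.  61.] [ 23. 195.] 4.8
150 (247, 289, 36, 11) [ 745. -120.] [29. 88.] 4.8
150 (196, 180, 16, 10) [ 381. -367.] [38. 46.] 4.7
150 (170, 180, 270, 120) [544. -48.] [417. 818.] 4.7
```

View pics/top1.png

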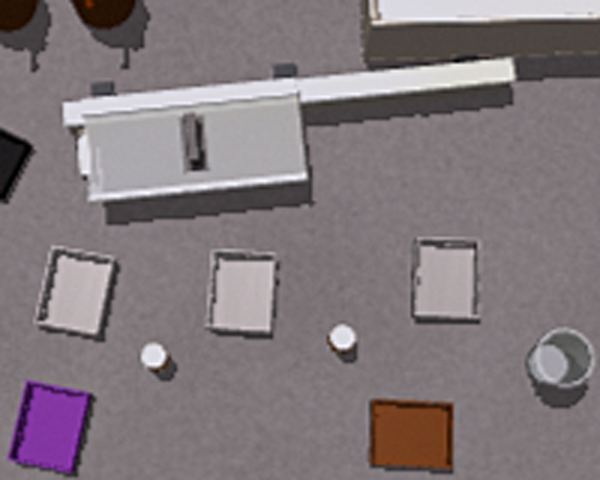

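View pics/scene1.png

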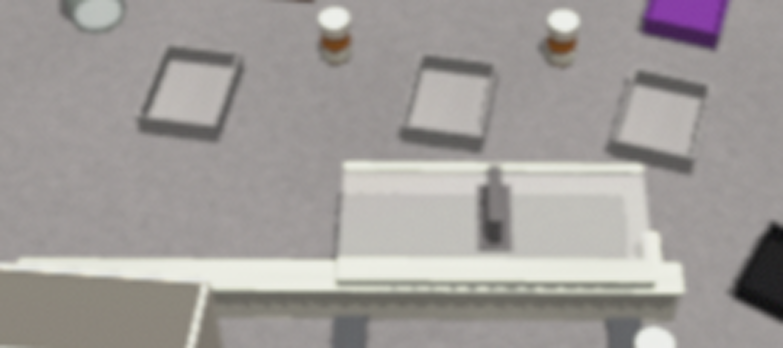

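The crops confirm the layout. The three steel pans have clear rim corners (A (52,247)-(102,338), B (211,250)-(273,335), C (414,238)-(480,320) in the top crop). The cover is slightly open, with its front edge from (90,200) to (308,178) and the fin at (194,142). I'll triangulate those corners.

```bash
cat >> h.py <<'E'
def tri(ps):
    A=np.zeros((3,3));b=np.zeros(3)
    for n,u,v in ps:
        o=ray(n,u,v,1.0);d=ray(n,u,v,0)-o;d/=np.linalg.norm(d);M=np.eye(3)-np.outer(d,d);A+=M;b+=M@o
    return np.linalg.solve(A,b)
T=lambda p:('top',240+p[0]/3-.3,110+p[1]/3-.3)
S=lambda p:('scene',170+p[0]/2.9-.3,180+p[1]/2.9-.3)
E
python3 - <<'E'
from h import *
pr={'A':[[(102,338),(637,72)],[(37,325),(707,86)],[(52,247),(692,160)],[(117,259),(612,146)]],
'B':[[(273,335),(424,57)],[(207,329),(496,66)],[(211,250),(480,139)],[(277,253),(402,132)]],
'C':[[(480,320),(168,47)],[(412,319),(243,56)],[(414,238),(218,128)],[(480,239),(140,121)]]}
for k,v in pr.items():
    t=np.array([tri([T(a),S(b)]) for a,b in v])*1000; print(k,'tri',np.round(t).tolist(),'mean',np.round(t.mean(0)))
    for f,i in((T,0),(S,1)):
        w=np.array([ray(*f(p[i]),.026)[:2] for p in v])*1000
        r=cv2.minAreaRect(w.astype(np.float32)); d=(w[2]+w[3]-w[0]-w[1]);print('  mean',np.round(w.mean(0)),'yaw',np.round(np.degrees(np.arctan2(d[1],d[0])),1),np.round(r[1]))
print('cover front L,R tri',*[np.round(tri([T(a),S(b)])*1000) for a,b in(((90,200),(642,165)),((308,178),(344,162)))])
print('cover front L,R ray',*[np.round(ray(*f(a),.067)*1000) for f,a in((T,(90,200)),(T,(308,178)),(S,(642,168)),(S,(344,165)))])
print('wall top front R, back R, backL,frontL',*[np.round(ray(*T(a),.06)*1000) for a in((515,79),(514,58),(64,103),(64,125))],'frontmid',np.round(ray(*T((301,102)),.06)*1000))
print('scene wall back-top L/R(z60)',*[np.round(ray(*S(a),.06)*1000) for a in((683,265),(682,292),(345,285))])
print('fin top', *[np.round(ray(*f(a),.103)*1000) for f,a in((T,(187,115)),(T,(200,165)),(S,(494,170)),(S,(494,240)))])
print('jars top',*[np.round(ray(*f(a),.055)*1000) for f,a in((T,(154,356)),(T,(342,338)),(S,(563,21)),(S,(334,18)))],
 'beaker',np.round(ray(*T((562,357)),.09)*1000))
print('decoys',np.round([[ray(*T(a),.026)[:2]*1000] for a in((50,427),(411,435),(8,165))]).tolist())
E
```

```text
A tri [[406.0, 189.0, 13.0], [424.0, 263.0, 20.0], [522.0, 245.0, 22.0], [506.0, 167.0, 15.0]] mean [464. 216.  17.]
  mean [463. 214.] yaw -10.8 [ 84. 103.]
  mean [472. 215.] yaw -12.4 [ 76. 101.]
B tri [[403.0, -27.0, 14.0], [413.0, 52.0, 18.0], [513.0, 43.0, 22.0], [507.0, -37.0, 17.0]] mean [459.   8.  18.]
  mean [458.   8.] yaw -4.2 [ 83. 104.]
  mean [466.   9.] yaw -6.3 [ 75. 102.]
C tri [[414.0, -288.0, 18.0], [419.0, -206.0, 16.0], [521.0, -212.0, 22.0], [517.0, -293.0, 20.0]] mean [ 468. -250.   19.]
  mean [ 467. -249.] yaw -3.8 [ 85. 104.]
  mean [ 474. -247.] yaw -3.7 [ 79. 100.]
cover front L,R tri [571. 191.  68.] [591. -78.  69.]
cover front L,R ray [571. 191.  67.] [591. -78.  67.] [573. 191.  67.] [592. -78.  67.]
wall top front R, back R, backL,frontL [ 714. -344.   60.] [ 742. -345.   60.] [699. 225.  60.] [670. 225.  60.] frontmid [691. -73.  60.]
scene wall back-top L/R(z60) [671. 225.  60.] [699. 223.  60.] [716. -61.  60.]
fin top [665.  68. 103.] [602.  53. 103.] [615.  58. 103.] [690.  63. 103.]
jars top [377. 116.  55.] [ 393. -113.   55.] [380. 115.  55.] [ 395. -115.   55.] beaker [ 359. -371.   90.]
decoys [[[296.0, 248.0]], [[274.0, -195.0]], [[630.0, 302.0]]]
```

```bash
cat >> h.py <<'E'
from scipy.spatial.transform import Rotation as R
O=np.array([.686,.080]);YS=.075
def st(x,y): # station mm -> world
    c,s=np.cos(YS),np.sin(YS); return O+np.array([c*x-s*y,s*x+c*y])/1000
def ust(p):
    c,s=np.cos(YS),np.sin(YS); d=(np.array(p[:2])-O)*1000; return np.array([c*d[0]+s*d[1],-s*d[0]+c*d[1]])
def go(*wps,start=None): # waypoints (x,y,z,yaw): turn first, then shift, tool axes
    s=robot.get_state(); Q=R.from_quat(s['tcp_rot']); p=np.array(s['eef_pos'])
    print('t',round(s['time'],2),'pos',np.round(p,4),'yaw',round(np.arctan2(*Q.as_matrix()[[1,0],0]),3),'F',np.round(s['contact_force'],1),'open',round(s['opening'],4))
    for x,y,z,w in wps:
        Qt=R.from_euler('z',w)*R.from_quat([1,0,0,0]); a=(Q.inv()*Qt).as_rotvec(); d=Qt.inv().apply(np.array([x,y,z])-p)
        print('turn',np.round(a,3),'shift',np.round(d,4),'rows@50',int(np.ceil(np.abs(d).max()/.05))); Q=Qt;p=np.array([x,y,z])
E
python3 - <<'E'
from h import *
f=st(-45,-16); print(f)
go((*f,.2,YS),(*f,.09,YS))
E
```

```text
[0.64232538 0.06067314]
t 0.2 pos [ 0.203  -0.6957  0.2371] yaw 0.284 F [-0.3  0.1 -0.5] open 0.0929
turn [-0.001  0.     0.209] shift [ 0.4948 -0.7214  0.0371] rows@50 15
turn [0. 0. 0.] shift [0.   0.   0.11] rows@50 3
```

Request:
jog_arm --series '[{"az": 0.105}, {"az": 0.104}, {"tx": 0.0309, "ty": -0.0451, "tz": 0.0023}, {"tx": 0.0309, "ty": -0.0451, "tz": 0.0023}, {"tx": 0.0309, "ty": -0.0451, "tz": 0.0023}, {"tx": 0.0309, "ty": -0.0451, "tz": 0.0023}, {"tx": 0.0309, "ty": -0.0451, "tz": 0.0023}, {"tx": 0.0309, "ty": -0.0451, "tz": 0.0023}, {"tx": 0.0309, "ty": -0.0451, "tz": 0.0023}, {"tx": 0.0309, "ty": -0.0451, "tz": 0.0023}, {"tx": 0.0309, "ty": -0.0451, "tz": 0.0023}, {"tx": 0.0309, "ty": -0.0451, "tz": 0.0023}, {"tx": 0.0309, "ty": -0.0451, "tz": 0.0023}, {"tx": 0.0309, "ty": -0.0451, "tz": 0.0023}, {"tx": 0.0309, "ty": -0.0451, "tz": 0.0023}, {"tx": 0.0309, "ty": -0.0451, "tz": 0.0023}, {"tx": 0.0309, "ty": -0.0451, "tz": 0.0023}, {"tx": 0.0309, "ty": -0.0451, "tz": 0.0023}, {}, {}]'

```text
invalid input
```

```bash
python3 - <<'E'
from h import *
f=st(-45,-16)
go((*f,.2,YS),(*f,.09,YS))
E
```

```text
t 0.2 pos [ 0.203  -0.6957  0.2371] yaw 0.284 F [-0.3  0.1 -0.5] open 0.0929
turn [-0.001  0.     0.209] shift [ 0.4948 -0.7214  0.0371] rows@50 15
turn [0. 0. 0.] shift [0.   0.   0.11] rows@50 3
```

Request:
jog_arm --series '[{"tx": 0, "ty": 0, "tz": 0, "ax": 0, "ay": 0, "az": 0.105, "gripper": 0.093}, {"tx": 0, "ty": 0, "tz": 0, "ax": 0, "ay": 0, "az": 0.104, "gripper": 0.093}]'

```text
time: 0.45
eef_pos: [0.2029, -0.6959, 0.2374]
tcp_rot: [0.999, 0.036, -0.0, -0.0]
contact_force: [0.2, 0.6, 1.1]
opening: 0.093
grip_force: 0.0
```

Request:
jog_arm --series '[{"tx": 0.0309, "ty": -0.0451, "tz": 0.0023}]'

```text
invalid input
```

Request:
jog_arm --series '[{"tx": 0.0309, "ty": -0.0451, "tz": 0.0023, "ax": 0, "ay": 0, "az": 0, "gripper": 0.093}, {"tx": 0.0309, "ty": -0.0451, "tz": 0.0023, "ax": 0, "ay": 0, "az": 0, "gripper": 0.093}, {"tx": 0.0309, "ty": -0.0451, "tz": 0.0023, "ax": 0, "ay": 0, "az": 0, "gripper": 0.093}, {"tx": 0.0309, "ty": -0.0451, "tz": 0.0023, "ax": 0, "ay": 0, "az": 0, "gripper": 0.093}, {"tx": 0.0309, "ty": -0.0451, "tz": 0.0023, "ax": 0, "ay": 0, "az": 0, "gripper": 0.093}, {"tx": 0.0309, "ty": -0.0451, "tz": 0.0023, "ax": 0, "ay": 0, "az": 0, "gripper": 0.093}, {"tx": 0.0309, "ty": -0.0451, "tz": 0.0023, "ax": 0, "ay": 0, "az": 0, "gripper": 0.093}, {"tx": 0.0309, "ty": -0.0451, "tz": 0.0023, "ax": 0, "ay": 0, "az": 0, "gripper": 0.093}, {"tx": 0.0309, "ty": -0.0451, "tz": 0.0023, "ax": 0, "ay": 0, "az": 0, "gripper": 0.093}, {"tx": 0.0309, "ty": -0.0451, "tz": 0.0023, "ax": 0, "ay": 0, "az": 0, "gripper": 0.093}, {"tx": 0.0309, "ty": -0.0451, "tz": 0.0023, "ax": 0, "ay": 0, "az": 0, "gripper": 0.093}, {"tx": 0.0309, "ty": -0.0451, "tz": 0.0023, "ax": 0, "ay": 0, "az": 0, "gripper": 0.093}, {"tx": 0.0309, "ty": -0.0451, "tz": 0.0023, "ax": 0, "ay": 0, "az": 0, "gripper": 0.093}, {"tx": 0.0309, "ty": -0.0451, "tz": 0.0023, "ax": 0, "ay": 0, "az": 0, "gripper": 0.093}, {"tx": 0.0309, "ty": -0.0451, "tz": 0.0023, "ax": 0, "ay": 0, "az": 0, "gripper": 0.093}, {"tx": 0.0309, "ty": -0.0451, "tz": 0.0023, "ax": 0, "ay": 0, "az": 0, "gripper": 0.093}, {"tx": 0, "ty": 0, "tz": 0, "ax": 0, "ay": 0, "az": 0, "gripper": 0.093}]'

```text
time: 2.58
eef_pos: [0.6433, 0.0661, 0.2001]
tcp_rot: [0.999, 0.041, 0.0, -0.001]
contact_force: [-0.5, -1.2, 0.3]
opening: 0.0928
grip_force: 0.0
```

```bash
python3 - <<'E'
from h import *
f=st(-45,-16)
go((*f,.2,YS),(*f,.09,YS))
E
```

```text
t 2.58 pos [0.6433 0.0661 0.2001] yaw 0.081 F [-0.5 -1.2  0.3] open 0.0928
turn [-0.002 -0.     0.006] shift [-0.0014  0.0053  0.0001] rows@50 1
turn [0. 0. 0.] shift [0.   0.   0.11] rows@50 3
```

Request:
jog_arm --series '[{"tx": 0, "ty": 0.002, "tz": 0.037, "ax": 0, "ay": 0, "az": 0, "gripper": 0.093}, {"tx": 0, "ty": 0, "tz": 0.037, "ax": 0, "ay": 0, "az": 0, "gripper": 0.06}, {"tx": 0, "ty": 0, "tz": 0.035, "ax": 0, "ay": 0, "az": 0, "gripper": 0.04}, {"tx": 0, "ty": 0, "tz": 0, "ax": 0, "ay": 0, "az": 0, "gripper": 0.03}, {"tx": 0, "ty": 0, "tz": 0, "ax": 0, "ay": 0, "az": 0, "gripper": 0.0}, {"tx": 0, "ty": 0, "tz": 0, "ax": 0, "ay": 0, "az": 0, "gripper": 0.0}, {"tx": 0, "ty": 0, "tz": 0, "ax": 0, "ay": 0, "az": 0, "gripper": 0.0}, {"tx": 0, "ty": 0, "tz": 0, "ax": 0, "ay": 0, "az": 0, "gripper": 0.0}]'

```text
time: 3.58
eef_pos: [0.6424, 0.0586, 0.0924]
tcp_rot: [0.999, 0.037, 0.0, -0.0]
contact_force: [0.6, 0.0, -0.5]
opening: 0.0276
grip_force: 0.0
```

```bash
python3 - <<'E'
from h import *
print(ust(robot.get_state()['eef_pos']),robot.get_state()['grip_force'])
go((*st(-45,-280),.09,YS))
E
```

```text
[-45.03147955 -18.07427287] 0.0
t 3.58 pos [0.6424 0.0586 0.0924] yaw 0.075 F [ 0.6  0.  -0.5] open 0.0276
turn [-0.    -0.001 -0.   ] shift [0.     0.2619 0.0024] rows@50 6
```

Request:
jog_arm --series '[{"tx": 0, "ty": 0, "tz": 0.002, "ax": 0, "ay": 0, "az": 0, "gripper": 0}, {"tx": 0, "ty": 0, "tz": 0, "ax": 0, "ay": 0, "az": 0, "gripper": 0}, {"tx": 0, "ty": 0, "tz": 0, "ax": 0, "ay": 0, "az": 0, "gripper": 0}, {"tx": 0, "ty": 0, "tz": 0, "ax": 0, "ay": 0, "az": 0, "gripper": 0}, {"tx": 0, "ty": 0.02, "tz": 0, "ax": 0, "ay": 0, "az": 0, "gripper": 0}, {"tx": 0, "ty": 0.03, "tz": 0, "ax": 0, "ay": 0, "az": 0, "gripper": 0}, {"tx": 0, "ty": 0.04, "tz": 0, "ax": 0, "ay": 0, "az": 0, "gripper": 0}, {"tx": 0, "ty": 0.04, "tz": 0, "ax": 0, "ay": 0, "az": 0, "gripper": 0}, {"tx": 0, "ty": 0.04, "tz": 0, "ax": 0, "ay": 0, "az": 0, "gripper": 0}, {"tx": 0, "ty": 0.04, "tz": 0, "ax": 0, "ay": 0, "az": 0, "gripper": 0}, {"tx": 0, "ty": 0.03, "tz": 0, "ax": 0, "ay": 0, "az": 0, "gripper": 0}, {"tx": 0, "ty": 0.015, "tz": 0, "ax": 0, "ay": 0, "az": 0, "gripper": 0}, {"tx": 0, "ty": 0.004, "tz": 0, "ax": 0, "ay": 0, "az": 0, "gripper": 0}, {"tx": 0, "ty": 0, "tz": 0, "ax": 0, "ay": 0, "az": 0, "gripper": 0}]'

```text
time: 5.32
eef_pos: [0.6616, -0.1997, 0.0897]
tcp_rot: [0.999, 0.038, 0.0, 0.0]
contact_force: [2.9, -2.3, -3.7]
opening: 0.012
grip_force: 30.0
```

```bash
python3 - <<'E'
from h import *
s=robot.get_state();print(ust(s['eef_pos']),s['grip_force'])
go((*st(-45,-280),.09,YS))
E
```

```text
[ -45.28763595 -277.07460222] 29.999341070652008
t 5.33 pos [ 0.6616 -0.1997  0.0897] yaw 0.075 F [ 2.9 -2.3 -3.7] open 0.012
turn [ 0. -0.  0.] shift [ 0.0003  0.0029 -0.0003] rows@50 1
```

Request:
jog_arm --series '[{"tx": 0, "ty": 0.002, "tz": 0, "ax": 0, "ay": 0, "az": 0, "gripper": 0}, {"tx": 0, "ty": 0.002, "tz": 0, "ax": 0, "ay": 0, "az": 0, "gripper": 0}, {"tx": 0, "ty": 0, "tz": 0, "ax": 0, "ay": 0, "az": 0, "gripper": 0}]'

```text
time: 5.7
eef_pos: [0.6619, -0.2031, 0.0897]
tcp_rot: [0.999, 0.038, -0.0, -0.0]
contact_force: [2.0, 2.7, -3.4]
opening: 0.0116
grip_force: 30.0
```

Request:
jog_arm --series '[{"tx": 0, "ty": 0.002, "tz": 0, "ax": 0, "ay": 0, "az": 0, "gripper": 0}, {"tx": 0, "ty": 0.001, "tz": 0, "ax": 0, "ay": 0, "az": 0, "gripper": 0}, {"tx": 0, "ty": 0, "tz": 0, "ax": 0, "ay": 0, "az": 0, "gripper": 0}]'

```text
time: 6.08
eef_pos: [0.662, -0.2043, 0.0897]
tcp_rot: [0.999, 0.038, -0.0, -0.001]
contact_force: [0.4, 8.0, -1.1]
opening: 0.0117
grip_force: 30.0
```

Request:
jog_arm --series '[{"tx": 0, "ty": -0.001, "tz": 0, "ax": 0, "ay": 0, "az": 0, "gripper": 0.03}, {"tx": 0, "ty": 0, "tz": 0, "ax": 0, "ay": 0, "az": 0, "gripper": 0.03}, {"tx": 0, "ty": 0, "tz": 0, "ax": 0, "ay": 0, "az": 0, "gripper": 0.03}, {"tx": 0, "ty": 0, "tz": -0.04, "ax": 0, "ay": 0, "az": 0, "gripper": 0.02}, {"tx": 0, "ty": 0, "tz": -0.04, "ax": 0, "ay": 0, "az": 0, "gripper": 0.02}]'

```text
time: 6.7
eef_pos: [0.6615, -0.2062, 0.1703]
tcp_rot: [0.999, 0.037, -0.001, 0.0]
contact_force: [0.8, 0.4, 0.0]
opening: 0.0207
grip_force: 0.0
```

```bash
sed -i 's/O=np.array(\[.686,.080\])/O=np.array([.686,.0785])/' h.py; python3 - <<'E'
from h import *
im=robot.capture('top')
cv2.imwrite('pics/top2.png',cv2.resize(im[110:270,240:440],None,fx=3,fy=3,interpolation=cv2.INTER_CUBIC))
a=-.2;A=np.array([.466,.216])+.025*np.array([np.cos(a),np.sin(a)])
go((*A,.12,a),(*A,.027,a))
E
```

```text
t 6.75 pos [ 0.664  -0.2069  0.1763] yaw 0.074 F [ 1.8 -1.3  3.9] open 0.0203
turn [ 0.002 -0.006  0.274] shift [-0.2531 -0.3751  0.0563] rows@50 8
turn [0. 0. 0.] shift [0.    0.    0.093] rows@50 2
```

View pics/top2.png

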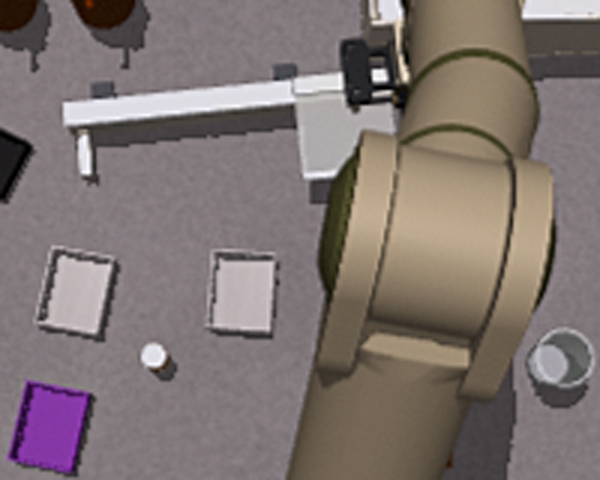

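The cover is open, with its left edge at x≈295 in the crop. The stop is visible at (80-96,128-182) and the pans haven't moved. Next I'll go over pan A.

Request:
jog_arm --series '[{"tx": 0, "ty": 0, "tz": 0, "ax": 0, "ay": 0, "az": 0.137, "gripper": 0.02}, {"tx": 0, "ty": 0, "tz": 0, "ax": 0, "ay": 0, "az": 0.137, "gripper": 0.02}, {"tx": -0.0281, "ty": -0.0417, "tz": 0.0063, "ax": 0, "ay": 0, "az": 0, "gripper": 0.02}, {"tx": -0.0281, "ty": -0.0417, "tz": 0.0063, "ax": 0, "ay": 0, "az": 0, "gripper": 0.02}, {"tx": -0.0281, "ty": -0.0417, "tz": 0.0063, "ax": 0, "ay": 0, "az": 0, "gripper": 0.02}, {"tx": -0.0281, "ty": -0.0417, "tz": 0.0063, "ax": 0, "ay": 0, "az": 0, "gripper": 0.02}, {"tx": -0.0281, "ty": -0.0417, "tz": 0.0063, "ax": 0, "ay": 0, "az": 0, "gripper": 0.02}, {"tx": -0.0281, "ty": -0.0417, "tz": 0.0063, "ax": 0, "ay": 0, "az": 0, "gripper": 0.02}, {"tx": -0.0281, "ty": -0.0417, "tz": 0.0063, "ax": 0, "ay": 0, "az": 0, "gripper": 0.02}, {"tx": -0.0281, "ty": -0.0417, "tz": 0.0063, "ax": 0, "ay": 0, "az": 0, "gripper": 0.02}, {"tx": -0.0281, "ty": -0.0417, "tz": 0.0063, "ax": 0, "ay": 0, "az": 0, "gripper": 0.02}, {"tx": 0, "ty": 0, "tz": 0, "ax": 0, "ay": 0, "az": 0, "gripper": 0.02}, {"tx": 0, "ty": 0, "tz": 0, "ax": 0, "ay": 0, "az": 0, "gripper": 0.02}]'

```text
time: 8.38
eef_pos: [0.4887, 0.2117, 0.1132]
tcp_rot: [0.995, -0.099, 0.0, 0.0]
contact_force: [0.7, -0.6, -0.3]
opening: 0.0202
grip_force: 0.0
```

```bash
python3 - <<'E'
from h import *
a=-.2;A=np.array([.466,.216])+.025*np.array([np.cos(a),np.sin(a)])
go((*A,.12,a),(*A,.027,a))
im=robot.capture('top')
for n,b in(('top',(340,170,440,240)),):
    m,cs=quads(n,im,b,130)
    for c in cs:
        for z in(.026,): r=worldrect(n,c,z);print(cv2.boundingRect(c),np.round(r[0]),np.round(r[1]),round(r[2],1))
print('stop inner front top',ust(ray(*T((96,180)),.03)),ust(ray(*T((92,133)),.03)),'wall',[ust(ray(*T(p),.06)) for p in((64,125),(294,102),(64,103))])
E
```

```text
t 8.38 pos [0.4887 0.2117 0.1132] yaw -0.199 F [ 0.7 -0.6 -0.3] open 0.0202
turn [ 0.    -0.     0.001] shift [ 0.0019  0.0003 -0.0068] rows@50 1
turn [0. 0. 0.] shift [0.    0.    0.093] rows@50 2
(416, 219, 23, 20) [ 363. -390.] [76. 75.] 61.1
(378, 192, 23, 24) [ 463. -251.] [82. 87.] 87.2
stop inner front top [-71.72478473 116.5151312 ] [ -9.55312567 116.74720959] wall [array([ -4.8944653 , 147.02686427]), array([  -5.01018643, -142.97216013]), array([ 23.72732858, 144.90395733])]
```

Request:
jog_arm --series '[{"tx": 0, "ty": 0, "tz": 0.03, "ax": 0, "ay": 0, "az": 0, "gripper": 0.02}, {"tx": 0, "ty": 0, "tz": 0.03, "ax": 0, "ay": 0, "az": 0, "gripper": 0.02}, {"tx": 0, "ty": 0, "tz": 0.026, "ax": 0, "ay": 0, "az": 0, "gripper": 0.02}, {"tx": 0, "ty": 0, "tz": 0, "ax": 0, "ay": 0, "az": 0, "gripper": 0.05}, {"tx": 0, "ty": 0, "tz": 0, "ax": 0, "ay": 0, "az": 0, "gripper": 0.05}, {"tx": 0, "ty": 0, "tz": 0, "ax": 0, "ay": 0, "az": 0, "gripper": 0.05}]'

```text
time: 9.18
eef_pos: [0.4891, 0.212, 0.0282]
tcp_rot: [0.995, -0.1, 0.001, -0.0]
contact_force: [0.1, -0.1, -0.3]
opening: 0.0449
grip_force: 30.0
```

```bash
python3 - <<'E'
from h import *
p=robot.get_state();print(p['grip_force'],ust(p['eef_pos']))
# TCP 25mm ahead of pan centre
go((*st(-36,76),.027,YS))
E
```

```text
30.044453265763877 [-186.33241277  147.89729241]
t 9.18 pos [0.4891 0.212  0.0282] yaw -0.2 F [ 0.1 -0.1 -0.3] open 0.0449
turn [-0.001 -0.001 -0.275] shift [0.1503 0.0719 0.0012] rows@50 4
```

Request:
jog_arm --series '[{"tx": 0.01, "ty": 0, "tz": 0, "ax": 0, "ay": 0, "az": -0.055, "gripper": 0.05}, {"tx": 0.0, "ty": 0, "tz": 0, "ax": 0, "ay": 0, "az": -0.055, "gripper": 0.05}, {"tx": 0, "ty": 0, "tz": 0, "ax": 0, "ay": 0, "az": -0.055, "gripper": 0.05}, {"tx": 0, "ty": 0, "tz": 0, "ax": 0, "ay": 0, "az": -0.055, "gripper": 0.05}, {"tx": 0, "ty": 0, "tz": 0, "ax": 0, "ay": 0, "az": -0.055, "gripper": 0.05}, {"tx": 0.015, "ty": 0.008, "tz": 0, "ax": 0, "ay": 0, "az": 0, "gripper": 0.05}, {"tx": 0.02, "ty": 0.012, "tz": 0, "ax": 0, "ay": 0, "az": 0, "gripper": 0.05}, {"tx": 0.02, "ty": 0.015, "tz": 0, "ax": 0, "ay": 0, "az": 0, "gripper": 0.05}, {"tx": 0.02, "ty": 0.015, "tz": 0, "ax": 0, "ay": 0, "az": 0, "gripper": 0.05}, {"tx": 0.02, "ty": 0.015, "tz": 0, "ax": 0, "ay": 0, "az": 0, "gripper": 0.05}, {"tx": 0.02, "ty": 0.007, "tz": 0, "ax": 0, "ay": 0, "az": 0, "gripper": 0.05}, {"tx": 0.015, "ty": 0, "tz": 0, "ax": 0, "ay": 0, "az": 0, "gripper": 0.05}, {"tx": 0, "ty": 0, "tz": 0, "ax": 0, "ay": 0, "az": 0, "gripper": 0.05}]'

```text
time: 10.8
eef_pos: [0.6352, 0.1484, 0.0277]
tcp_rot: [0.999, 0.038, 0.002, -0.0]
contact_force: [2.3, -0.0, 2.4]
opening: 0.0445
grip_force: 30.4
```

```bash
python3 - <<'E'
from h import *
p=robot.get_state();print(p['grip_force'],ust(p['eef_pos']))
go((*st(-25,80),.027,YS))
E
```

```text
30.365929214749485 [-45.4461661   73.49248684]
t 10.8 pos [0.6352 0.1484 0.0277] yaw 0.076 F [ 2.3 -0.   2.4] open 0.0445
turn [-0.    -0.003  0.001] shift [ 0.0204 -0.0065  0.0007] rows@50 1
```

Request:
jog_arm --series '[{"tx": 0.008, "ty": -0.002, "tz": 0, "ax": 0, "ay": 0, "az": 0, "gripper": 0.05}, {"tx": 0.006, "ty": -0.002, "tz": 0, "ax": 0, "ay": 0, "az": 0, "gripper": 0.05}, {"tx": 0.004, "ty": 0, "tz": 0, "ax": 0, "ay": 0, "az": 0, "gripper": 0.05}, {"tx": 0.002, "ty": 0, "tz": 0, "ax": 0, "ay": 0, "az": 0, "gripper": 0.05}, {"tx": 0, "ty": 0, "tz": 0, "ax": 0, "ay": 0, "az": 0, "gripper": 0.05}]'

```text
time: 11.42
eef_pos: [0.6505, 0.1534, 0.0275]
tcp_rot: [0.999, 0.038, -0.002, 0.001]
contact_force: [-6.8, -0.4, 10.2]
opening: 0.0445
grip_force: 31.4
```

```bash
python3 - <<'E'
from h import *
p=robot.get_state();print(p['grip_force'],ust(p['eef_pos']))
go((*st(-25,80),.027,YS))
E
```

```text
31.3655171636492 [-29.73983652  77.36487757]
t 11.43 pos [0.6505 0.1534 0.0275] yaw 0.076 F [-6.8 -0.4 10.2] open 0.0445
turn [0.001 0.004 0.001] shift [ 0.0047 -0.0026  0.0005] rows@50 1
```

Request:
jog_arm --series '[{"tx": 0.003, "ty": 0, "tz": 0, "ax": 0, "ay": 0, "az": 0, "gripper": 0.05}, {"tx": 0, "ty": 0, "tz": 0, "ax": 0, "ay": 0, "az": 0, "gripper": 0.05}, {"tx": 0, "ty": -0.002, "tz": 0, "ax": 0, "ay": 0, "az": 0, "gripper": 0.05}, {"tx": 0, "ty": -0.002, "tz": 0, "ax": 0, "ay": 0, "az": 0, "gripper": 0.05}, {"tx": 0, "ty": 0, "tz": 0, "ax": 0, "ay": 0, "az": 0, "gripper": 0.05}]'

```text
time: 12.05
eef_pos: [0.6527, 0.1538, 0.0274]
tcp_rot: [0.999, 0.037, -0.003, 0.003]
contact_force: [-8.3, -10.3, 12.5]
opening: 0.0445
grip_force: 31.4
```

```bash
python3 - <<'E'
from h import *
p=robot.get_state();print(p['grip_force'],ust(p['eef_pos']))
go((*st(-25,80),.027,YS))
E
```

```text
31.421047237979565 [-27.5922682   77.59897596]
t 12.05 pos [0.6527 0.1538 0.0274] yaw 0.074 F [ -8.3 -10.3  12.5] open 0.0445
turn [ 0.005  0.006 -0.001] shift [ 0.0026 -0.0024  0.0004] rows@50 1
```

Request:
jog_arm --series '[{"tx": -0.001, "ty": 0.002, "tz": 0, "ax": 0, "ay": 0, "az": 0, "gripper": 0.036}, {"tx": 0, "ty": 0, "tz": 0, "ax": 0, "ay": 0, "az": 0, "gripper": 0.036}, {"tx": 0.004, "ty": 0, "tz": 0, "ax": 0, "ay": 0, "az": 0, "gripper": 0.036}, {"tx": 0.005, "ty": 0, "tz": 0, "ax": 0, "ay": 0, "az": 0, "gripper": 0.036}, {"tx": 0.004, "ty": 0, "tz": 0, "ax": 0, "ay": 0, "az": 0, "gripper": 0.036}, {"tx": 0.002, "ty": 0, "tz": 0, "ax": 0, "ay": 0, "az": 0, "gripper": 0.036}, {"tx": 0, "ty": 0, "tz": 0, "ax": 0, "ay": 0, "az": 0, "gripper": 0.036}]'

```text
time: 12.92
eef_pos: [0.6657, 0.157, 0.0265]
tcp_rot: [0.999, 0.038, -0.004, 0.001]
contact_force: [-12.7, -0.7, 8.4]
opening: 0.0358
grip_force: 6.6
```

```bash
python3 - <<'E'
from h import *
p=robot.get_state();print(p['grip_force'],ust(p['eef_pos']))
go((*st(-25,80),.027,YS))
E
```

```text
6.600526347756386 [-14.31585253  79.83892105]
t 12.93 pos [0.6657 0.157  0.0265] yaw 0.076 F [-12.7  -0.7   8.4] open 0.0358
turn [0.001 0.008 0.001] shift [-0.0107 -0.0002 -0.0005] rows@50 1
```

Request:
jog_arm --series '[{"tx": 0.003, "ty": 0, "tz": 0, "ax": 0, "ay": 0, "az": 0, "gripper": 0.036}, {"tx": 0.001, "ty": 0, "tz": 0, "ax": 0, "ay": 0, "az": 0, "gripper": 0.036}, {"tx": 0, "ty": 0, "tz": 0, "ax": 0, "ay": 0, "az": 0, "gripper": 0.036}]'

```text
time: 13.3
eef_pos: [0.6659, 0.157, 0.0264]
tcp_rot: [0.999, 0.038, -0.008, 0.001]
contact_force: [-23.9, -1.3, 18.1]
opening: 0.0358
grip_force: 12.3
```

```bash
python3 - <<'E'
from h import *
p=robot.get_state();print(p['grip_force'],ust(p['eef_pos']))
im=robot.capture('top'); cv2.imwrite('pics/top3.png',cv2.resize(im[110:230,240:360],None,fx=5,fy=5,interpolation=cv2.INTER_CUBIC))
E
```

```text
12.259923666715622 [-14.16562637  79.82531097]
```

View pics/top3.png

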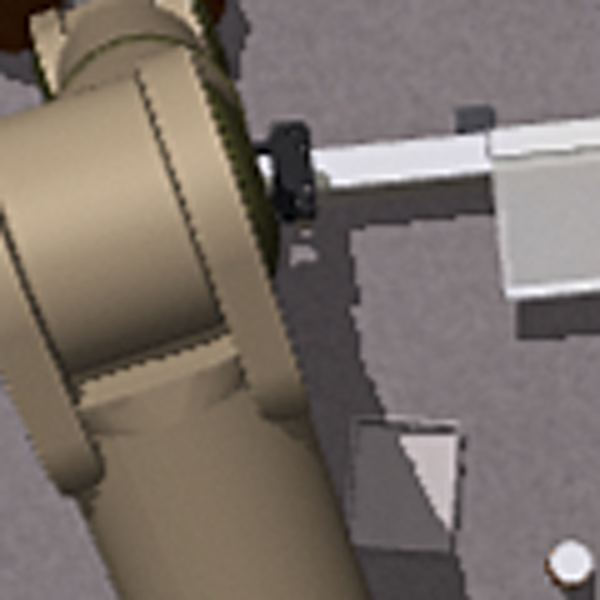

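The arm hides pan A, but a force of 24 N with no travel shows it is hard against the wall. Next I'll seat it against the end stop.

Request:
jog_arm --series '[{"tx": -0.005, "ty": 0, "tz": 0, "ax": 0, "ay": 0, "az": 0, "gripper": 0.036}, {"tx": 0, "ty": -0.003, "tz": 0, "ax": 0, "ay": 0, "az": 0, "gripper": 0.036}, {"tx": 0, "ty": -0.003, "tz": 0, "ax": 0, "ay": 0, "az": 0, "gripper": 0.036}, {"tx": 0, "ty": -0.002, "tz": 0, "ax": 0, "ay": 0, "az": 0, "gripper": 0.036}, {"tx": 0, "ty": 0, "tz": 0, "ax": 0, "ay": 0, "az": 0, "gripper": 0.036}]'

```text
time: 13.98
eef_pos: [0.6654, 0.1614, 0.026]
tcp_rot: [0.999, 0.037, -0.003, 0.002]
contact_force: [-7.9, -8.6, 3.5]
opening: 0.0359
grip_force: 7.0
```

```bash
python3 - <<'E'
from h import *
p=robot.get_state();print(p['grip_force'],p['opening'],ust(p['eef_pos']))
E
```

```text
6.95873660784855 0.03586656747345135 [-14.33966289  84.19837832]
```

Request:
jog_arm --series '[{"tx": 0, "ty": -0.003, "tz": 0, "ax": 0, "ay": 0, "az": 0, "gripper": 0.036}, {"tx": 0, "ty": 0, "tz": 0, "ax": 0, "ay": 0, "az": 0, "gripper": 0.036}]'

```text
time: 14.22
eef_pos: [0.6654, 0.1616, 0.0261]
tcp_rot: [0.999, 0.036, -0.004, 0.004]
contact_force: [-8.6, -13.9, 5.7]
opening: 0.0357
grip_force: 10.1
```

```bash
python3 - <<'E'
from h import *
p=robot.get_state();print(p['grip_force'],p['opening'],ust(p['eef_pos']))
a=-.095;A=np.array([.463,.009])+.025*np.array([np.cos(a),np.sin(a)])
x=st(-18,80)
go((*x,.03,YS),(*x,.13,YS),(*A,.12,a),(*A,.027,a))
E
```

```text
10.079492553777527 0.035663220365493346 [-14.35072837  84.42234364]
t 14.22 pos [0.6654 0.1616 0.0261] yaw 0.073 F [ -8.6 -13.9   5.7] open 0.0357
turn [ 0.007  0.007 -0.002] shift [-0.0036  0.0044 -0.0039] rows@50 1
turn [0. 0. 0.] shift [ 0.   0.  -0.1] rows@50 3
turn [0.   0.   0.17] shift [-0.1591  0.1661  0.01  ] rows@50 4
turn [0. 0. 0.] shift [0.    0.    0.093] rows@50 2
```

Request:
jog_arm --series '[{"tx": -0.008, "ty": 0.008, "tz": 0, "ax": 0, "ay": 0, "az": 0, "gripper": 0.02}, {"tx": 0, "ty": 0, "tz": -0.03, "ax": 0, "ay": 0, "az": 0, "gripper": 0.02}, {"tx": 0, "ty": 0, "tz": -0.04, "ax": 0, "ay": 0, "az": 0, "gripper": 0.02}, {"tx": 0, "ty": 0, "tz": -0.03, "ax": 0, "ay": 0, "az": 0.17, "gripper": 0.02}, {"tx": -0.032, "ty": 0.033, "tz": 0.002, "ax": 0, "ay": 0, "az": 0, "gripper": 0.02}, {"tx": -0.032, "ty": 0.033, "tz": 0.002, "ax": 0, "ay": 0, "az": 0, "gripper": 0.02}, {"tx": -0.032, "ty": 0.033, "tz": 0.002, "ax": 0, "ay": 0, "az": 0, "gripper": 0.02}, {"tx": -0.032, "ty": 0.033, "tz": 0.002, "ax": 0, "ay": 0, "az": 0, "gripper": 0.02}, {"tx": -0.032, "ty": 0.033, "tz": 0.002, "ax": 0, "ay": 0, "az": 0, "gripper": 0.02}, {"tx": 0, "ty": 0, "tz": 0, "ax": 0, "ay": 0, "az": 0, "gripper": 0.02}, {"tx": 0, "ty": 0, "tz": 0, "ax": 0, "ay": 0, "az": 0, "gripper": 0.02}]'

```text
time: 15.6
eef_pos: [0.4873, 0.0108, 0.1175]
tcp_rot: [0.999, -0.047, 0.001, -0.0]
contact_force: [-0.1, 0.6, 0.3]
opening: 0.02
grip_force: 0.0
```

```bash
python3 - <<'E'
from h import *
a=-.095;A=np.array([.463,.009])+.025*np.array([np.cos(a),np.sin(a)])
go((*A,.12,a),(*A,.027,a))
im=robot.capture('top'); cv2.imwrite('pics/top4.png',cv2.resize(im[110:230,240:360],None,fx=5,fy=5,interpolation=cv2.INTER_CUBIC))
E
```

```text
t 15.6 pos [0.4873 0.0108 0.1175] yaw -0.094 F [-0.1  0.6  0.3] open 0.02
turn [-0.001 -0.002  0.001] shift [ 0.001   0.0041 -0.0025] rows@50 1
turn [0. 0. 0.] shift [0.    0.    0.093] rows@50 2
```

View pics/top4.png

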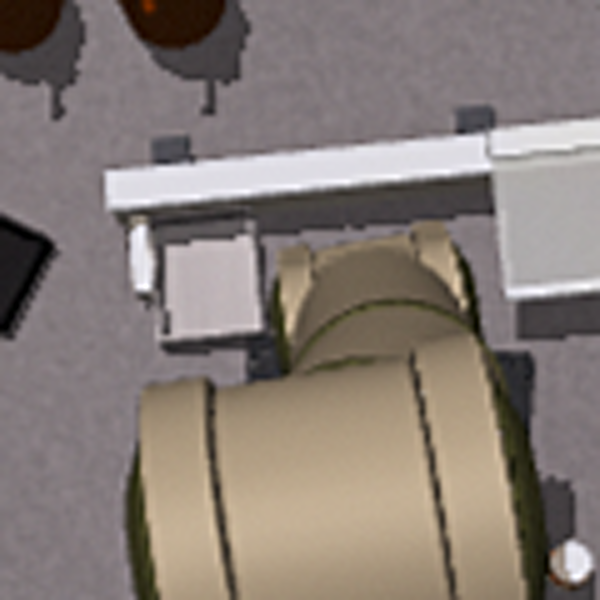

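Pan A sits square against the stop and the wall (crop (160-262, 222-345)). On to pan B.

Request:
jog_arm --series '[{"tx": 0, "ty": 0.002, "tz": 0.03, "ax": 0, "ay": 0, "az": 0, "gripper": 0.02}, {"tx": 0, "ty": 0, "tz": 0.03, "ax": 0, "ay": 0, "az": 0, "gripper": 0.02}, {"tx": 0, "ty": 0, "tz": 0.029, "ax": 0, "ay": 0, "az": 0, "gripper": 0.02}, {"tx": 0, "ty": 0, "tz": 0, "ax": 0, "ay": 0, "az": 0, "gripper": 0.05}, {"tx": 0, "ty": 0, "tz": 0, "ax": 0, "ay": 0, "az": 0, "gripper": 0.05}, {"tx": 0, "ty": 0, "tz": 0, "ax": 0, "ay": 0, "az": 0, "gripper": 0.05}]'

```text
time: 16.4
eef_pos: [0.4861, 0.0082, 0.0291]
tcp_rot: [0.999, -0.047, 0.001, -0.0]
contact_force: [0.1, 0.4, -1.6]
opening: 0.0449
grip_force: 30.1
```

```bash
python3 - <<'E'
from h import *
p=robot.get_state();print(p['grip_force'],ust(p['eef_pos']))
go((*st(-40,-8),.028,YS))
E
```

```text
30.071043292991817 [-204.60970337  -55.09819267]
t 16.4 pos [0.4861 0.0082 0.0291] yaw -0.094 F [ 0.1  0.4 -1.6] open 0.0449
turn [-0.    -0.001 -0.169] shift [ 0.1646 -0.0471  0.0011] rows@50 4
```

Request:
jog_arm --series '[{"tx": 0.005, "ty": 0, "tz": 0, "ax": 0, "ay": 0, "az": -0.057, "gripper": 0.05}, {"tx": 0.005, "ty": 0, "tz": 0, "ax": 0, "ay": 0, "az": -0.056, "gripper": 0.05}, {"tx": 0.005, "ty": 0, "tz": 0, "ax": 0, "ay": 0, "az": -0.056, "gripper": 0.05}, {"tx": 0.018, "ty": -0.006, "tz": 0, "ax": 0, "ay": 0, "az": 0, "gripper": 0.05}, {"tx": 0.02, "ty": -0.006, "tz": 0, "ax": 0, "ay": 0, "az": 0, "gripper": 0.05}, {"tx": 0.02, "ty": -0.006, "tz": 0, "ax": 0, "ay": 0, "az": 0, "gripper": 0.05}, {"tx": 0.02, "ty": -0.006, "tz": 0, "ax": 0, "ay": 0, "az": 0, "gripper": 0.05}, {"tx": 0.02, "ty": -0.006, "tz": 0, "ax": 0, "ay": 0, "az": 0, "gripper": 0.05}, {"tx": 0.02, "ty": -0.006, "tz": 0, "ax": 0, "ay": 0, "az": 0, "gripper": 0.05}, {"tx": 0.02, "ty": -0.006, "tz": 0, "ax": 0, "ay": 0, "az": 0, "gripper": 0.05}, {"tx": 0.012, "ty": -0.005, "tz": 0, "ax": 0, "ay": 0, "az": 0, "gripper": 0.05}, {"tx": 0, "ty": 0, "tz": 0, "ax": 0, "ay": 0, "az": 0, "gripper": 0.05}]'

```text
time: 17.9
eef_pos: [0.6483, 0.0661, 0.0291]
tcp_rot: [0.999, 0.038, 0.001, -0.0]
contact_force: [1.5, 0.6, 3.5]
opening: 0.0454
grip_force: 30.1
```

```bash
python3 - <<'E'
from h import *
p=robot.get_state();print(p['grip_force'],ust(p['eef_pos']))
go((*st(-25,0),.027,YS))
E
```

```text
30.07984327239683 [-38.55703683  -9.49974626]
t 17.9 pos [0.6483 0.0661 0.0291] yaw 0.077 F [1.5 0.6 3.5] open 0.0454
turn [-0.    -0.003  0.002] shift [ 0.0136 -0.0095  0.0021] rows@50 1
```

Request:
jog_arm --series '[{"tx": 0, "ty": 0, "tz": 0, "ax": 0, "ay": 0, "az": 0, "gripper": 0.036}, {"tx": 0, "ty": 0, "tz": 0, "ax": 0, "ay": 0, "az": 0, "gripper": 0.036}, {"tx": 0.007, "ty": 0, "tz": 0, "ax": 0, "ay": 0, "az": 0, "gripper": 0.036}, {"tx": 0.006, "ty": 0, "tz": 0, "ax": 0, "ay": 0, "az": 0, "gripper": 0.036}, {"tx": 0.005, "ty": 0, "tz": 0, "ax": 0, "ay": 0, "az": 0, "gripper": 0.036}, {"tx": 0.005, "ty": 0, "tz": 0, "ax": 0, "ay": 0, "az": 0, "gripper": 0.036}, {"tx": 0.003, "ty": 0, "tz": 0, "ax": 0, "ay": 0, "az": 0, "gripper": 0.036}, {"tx": 0.002, "ty": 0, "tz": 0, "ax": 0, "ay": 0, "az": 0, "gripper": 0.036}, {"tx": 0, "ty": 0, "tz": 0, "ax": 0, "ay": 0, "az": 0, "gripper": 0.036}]'

```text
time: 19.02
eef_pos: [0.6724, 0.0676, 0.0279]
tcp_rot: [0.999, 0.037, -0.002, 0.0]
contact_force: [-7.3, -0.7, 4.9]
opening: 0.0359
grip_force: 3.6
```

```bash
python3 - <<'E'
from h import *
p=robot.get_state();print(p['grip_force'],ust(p['eef_pos']))
go((*st(-14,0),.027,YS))
E
```

```text
3.593474105000496 [-14.36208501  -9.85493145]
t 19.02 pos [0.6724 0.0676 0.0279] yaw 0.075 F [-7.3 -0.7  4.9] open 0.0359
turn [ 0.     0.004 -0.   ] shift [ 0.0004 -0.0099  0.0009] rows@50 1
```

Request:
jog_arm --series '[{"tx": 0.003, "ty": 0, "tz": 0, "ax": 0, "ay": 0, "az": 0, "gripper": 0.036}, {"tx": 0, "ty": 0, "tz": 0, "ax": 0, "ay": 0, "az": 0, "gripper": 0.036}, {"tx": -0.018, "ty": 0, "tz": 0, "ax": 0, "ay": 0, "az": 0, "gripper": 0.036}, {"tx": -0.018, "ty": -0.003, "tz": 0, "ax": 0, "ay": 0, "az": 0, "gripper": 0.036}, {"tx": 0, "ty": -0.004, "tz": 0, "ax": 0, "ay": 0, "az": 0, "gripper": 0.036}, {"tx": 0, "ty": -0.004, "tz": 0, "ax": 0, "ay": 0, "az": 0, "gripper": 0.036}, {"tx": 0, "ty": -0.003, "tz": 0, "ax": 0, "ay": 0, "az": 0, "gripper": 0.036}, {"tx": 0, "ty": -0.002, "tz": 0, "ax": 0, "ay": 0, "az": 0, "gripper": 0.036}, {"tx": 0, "ty": 0, "tz": 0, "ax": 0, "ay": 0, "az": 0, "gripper": 0.036}]'

```text
time: 20.15
eef_pos: [0.6409, 0.0795, 0.0282]
tcp_rot: [0.999, 0.037, -0.0, 0.001]
contact_force: [-2.2, -6.5, 3.0]
opening: 0.0359
grip_force: 3.5
```

```bash
python3 - <<'E'
from h import *
p=robot.get_state();print(p['opening'],p['grip_force'],ust(p['eef_pos']))
E
```

```text
0.03588752740345341 3.4808434012302314 [-44.87651642   4.33517955]
```

Request:
jog_arm --series '[{"tx": 0, "ty": -0.003, "tz": 0, "ax": 0, "ay": 0, "az": 0, "gripper": 0.036}, {"tx": 0, "ty": 0, "tz": 0, "ax": 0, "ay": 0, "az": 0, "gripper": 0.036}]'

```text
time: 20.4
eef_pos: [0.6408, 0.0797, 0.0282]
tcp_rot: [0.999, 0.036, -0.0, 0.002]
contact_force: [-2.0, -14.0, 3.8]
opening: 0.0355
grip_force: 6.9
```

```bash
python3 - <<'E'
from h import *
p=robot.get_state();print(p['opening'],p['grip_force'],ust(p['eef_pos']))
a=-.07;A=np.array([.468,-.249])+.025*np.array([np.cos(a),np.sin(a)])
x=st(-45,0)
go((*x,.028,YS),(*x,.13,YS),(*A,.12,a),(*A,.028,a))
E
```

```text
0.0354596841605073 6.933866343606496 [-44.95711792   4.53538106]
t 20.4 pos [0.6408 0.0797 0.0282] yaw 0.071 F [ -2.  -14.    3.8] open 0.0355
turn [ 0.005  0.001 -0.004] shift [-0.      0.0045  0.0002] rows@50 1
turn [0. 0. 0.] shift [ 0.     0.    -0.102] rows@50 3
turn [0.    0.    0.145] shift [-0.125   0.3354  0.01  ] rows@50 7
turn [0. 0. 0.] shift [0.    0.    0.092] rows@50 2
```

Request:
jog_arm --series '[{"tx": 0, "ty": 0.008, "tz": 0, "ax": 0, "ay": 0, "az": 0, "gripper": 0.02}, {"tx": 0, "ty": 0, "tz": -0.03, "ax": 0, "ay": 0, "az": 0, "gripper": 0.02}, {"tx": 0, "ty": 0, "tz": -0.04, "ax": 0, "ay": 0, "az": 0, "gripper": 0.02}, {"tx": 0, "ty": 0, "tz": -0.032, "ax": 0, "ay": 0, "az": 0.145, "gripper": 0.02}, {"tx": -0.0156, "ty": 0.042, "tz": 0.001, "ax": 0, "ay": 0, "az": 0, "gripper": 0.02}, {"tx": -0.0156, "ty": 0.042, "tz": 0.001, "ax": 0, "ay": 0, "az": 0, "gripper": 0.02}, {"tx": -0.0156, "ty": 0.042, "tz": 0.001, "ax": 0, "ay": 0, "az": 0, "gripper": 0.02}, {"tx": -0.0156, "ty": 0.042, "tz": 0.001, "ax": 0, "ay": 0, "az": 0, "gripper": 0.02}, {"tx": -0.0156, "ty": 0.042, "tz": 0.001, "ax": 0, "ay": 0, "az": 0, "gripper": 0.02}, {"tx": -0.0156, "ty": 0.042, "tz": 0.001, "ax": 0, "ay": 0, "az": 0, "gripper": 0.02}, {"tx": -0.0156, "ty": 0.042, "tz": 0.001, "ax": 0, "ay": 0, "az": 0, "gripper": 0.02}, {"tx": -0.0156, "ty": 0.042, "tz": 0.001, "ax": 0, "ay": 0, "az": 0, "gripper": 0.02}, {"tx": 0, "ty": 0, "tz": 0, "ax": 0, "ay": 0, "az": 0, "gripper": 0.02}, {"tx": 0, "ty": 0, "tz": 0, "ax": 0, "ay": 0, "az": 0, "gripper": 0.02}]'

```text
time: 22.15
eef_pos: [0.4939, -0.2496, 0.1222]
tcp_rot: [0.999, -0.035, 0.001, -0.0]
contact_force: [0.5, 1.1, -0.6]
opening: 0.0199
grip_force: 0.0
```

```bash
python3 - <<'E'
from h import *
a=-.07;A=np.array([.468,-.249])+.025*np.array([np.cos(a),np.sin(a)])
go((*A,.12,a),(*A,.028,a))
im=robot.capture('top'); cv2.imwrite('pics/top5.png',cv2.resize(im[110:230,240:400],None,fx=5,fy=5,interpolation=cv2.INTER_CUBIC))
E
```

```text
t 22.15 pos [ 0.4939 -0.2496  0.1222] yaw -0.07 F [ 0.5  1.1 -0.6] open 0.0199
turn [-0.001 -0.002  0.   ] shift [-0.0009  0.0013  0.0022] rows@50 1
turn [0. 0. 0.] shift [0.    0.    0.092] rows@50 2
```

View pics/top5.png

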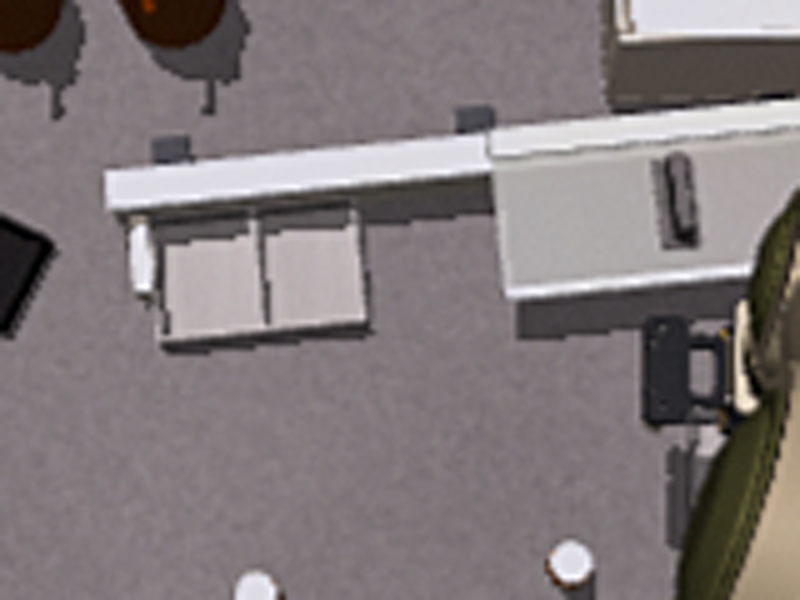

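Pans A and B are tight and square, and the stop, wall and cover are as expected. Pan C is next.

Request:
jog_arm --series '[{"tx": 0, "ty": 0, "tz": 0.03, "ax": 0, "ay": 0, "az": 0, "gripper": 0.02}, {"tx": 0, "ty": 0, "tz": 0.034, "ax": 0, "ay": 0, "az": 0, "gripper": 0.02}, {"tx": 0, "ty": 0, "tz": 0.03, "ax": 0, "ay": 0, "az": 0, "gripper": 0.02}, {"tx": 0, "ty": 0, "tz": 0, "ax": 0, "ay": 0, "az": 0, "gripper": 0.05}, {"tx": 0, "ty": 0, "tz": 0, "ax": 0, "ay": 0, "az": 0, "gripper": 0.05}, {"tx": 0, "ty": 0, "tz": 0, "ax": 0, "ay": 0, "az": 0, "gripper": 0.05}]'

```text
time: 22.95
eef_pos: [0.4935, -0.2503, 0.0294]
tcp_rot: [0.999, -0.035, 0.001, 0.0]
contact_force: [-0.2, 0.3, -1.1]
opening: 0.0449
grip_force: 30.1
```

```bash
python3 - <<'E'
from h import *
p=robot.get_state();print(p['grip_force'],ust(p['eef_pos']))
go((*st(-125,-89),.028,YS),(*st(-40,-89),.028,YS))
E
```

```text
30.074112189213338 [-216.6337983  -313.41971353]
t 22.95 pos [ 0.4935 -0.2503  0.0294] yaw -0.07 F [-0.2  0.3 -1.1] open 0.0449
turn [ 0.001 -0.002 -0.145] shift [ 0.0916 -0.2244  0.0014] rows@50 5
turn [0. 0. 0.] shift [ 0.085 -0.     0.   ] rows@50 2
```

Request:
jog_arm --series '[{"tx": 0.01, "ty": 0, "tz": 0, "ax": 0, "ay": 0, "az": -0.049, "gripper": 0.05}, {"tx": 0.01, "ty": 0, "tz": 0, "ax": 0, "ay": 0, "az": -0.048, "gripper": 0.05}, {"tx": 0.01, "ty": 0, "tz": 0, "ax": 0, "ay": 0, "az": -0.048, "gripper": 0.05}, {"tx": 0.012, "ty": -0.016, "tz": 0, "ax": 0, "ay": 0, "az": 0, "gripper": 0.05}, {"tx": 0.012, "ty": -0.022, "tz": 0, "ax": 0, "ay": 0, "az": 0, "gripper": 0.05}, {"tx": 0.012, "ty": -0.022, "tz": 0, "ax": 0, "ay": 0, "az": 0, "gripper": 0.05}, {"tx": 0.012, "ty": -0.022, "tz": 0, "ax": 0, "ay": 0, "az": 0, "gripper": 0.05}, {"tx": 0.012, "ty": -0.022, "tz": 0, "ax": 0, "ay": 0, "az": 0, "gripper": 0.05}, {"tx": 0.0, "ty": -0.022, "tz": 0, "ax": 0, "ay": 0, "az": 0, "gripper": 0.05}, {"tx": 0.0, "ty": -0.022, "tz": 0, "ax": 0, "ay": 0, "az": 0, "gripper": 0.05}, {"tx": 0.0, "ty": -0.022, "tz": 0, "ax": 0, "ay": 0, "az": 0, "gripper": 0.05}, {"tx": 0, "ty": -0.022, "tz": 0, "ax": 0, "ay": 0, "az": 0, "gripper": 0.05}, {"tx": 0, "ty": -0.02, "tz": 0, "ax": 0, "ay": 0, "az": 0, "gripper": 0.05}, {"tx": 0, "ty": -0.01, "tz": 0, "ax": 0, "ay": 0, "az": 0, "gripper": 0.05}, {"tx": 0, "ty": 0, "tz": 0, "ax": 0, "ay": 0, "az": 0, "gripper": 0.05}]'

```text
time: 24.82
eef_pos: [0.5671, -0.0228, 0.0293]
tcp_rot: [0.999, 0.039, 0.001, -0.001]
contact_force: [-0.7, 4.5, 6.9]
opening: 0.0448
grip_force: 30.2
```

```bash
python3 - <<'E'
from h import *
p=robot.get_state();print(p['grip_force'],ust(p['eef_pos']))
go((*st(-40,-89),.028,YS))
E
```

```text
30.190893187755137 [-126.18202611  -92.0945632 ]
t 24.82 pos [ 0.5671 -0.0228  0.0293] yaw 0.078 F [-0.7  4.5  6.9] open 0.0448
turn [-0.001 -0.003  0.003] shift [ 0.0862 -0.0031  0.0013] rows@50 2
```

Request:
jog_arm --series '[{"tx": 0.018, "ty": 0, "tz": 0, "ax": 0, "ay": 0, "az": 0, "gripper": 0.05}, {"tx": 0.02, "ty": 0, "tz": 0, "ax": 0, "ay": 0, "az": 0, "gripper": 0.05}, {"tx": 0.02, "ty": 0, "tz": 0, "ax": 0, "ay": 0, "az": 0, "gripper": 0.05}, {"tx": 0.018, "ty": 0, "tz": 0, "ax": 0, "ay": 0, "az": 0, "gripper": 0.05}, {"tx": 0.01, "ty": 0, "tz": 0, "ax": 0, "ay": 0, "az": 0, "gripper": 0.05}, {"tx": 0, "ty": 0, "tz": 0, "ax": 0, "ay": 0, "az": 0, "gripper": 0.036}, {"tx": 0, "ty": 0, "tz": 0, "ax": 0, "ay": 0, "az": 0, "gripper": 0.036}, {"tx": 0.007, "ty": 0, "tz": 0, "ax": 0, "ay": 0, "az": 0, "gripper": 0.036}, {"tx": 0.006, "ty": 0, "tz": 0, "ax": 0, "ay": 0, "az": 0, "gripper": 0.036}, {"tx": 0.005, "ty": 0, "tz": 0, "ax": 0, "ay": 0, "az": 0, "gripper": 0.036}, {"tx": 0.005, "ty": 0, "tz": 0, "ax": 0, "ay": 0, "az": 0, "gripper": 0.036}, {"tx": 0.004, "ty": 0, "tz": 0, "ax": 0, "ay": 0, "az": 0, "gripper": 0.036}, {"tx": 0.002, "ty": 0, "tz": 0, "ax": 0, "ay": 0, "az": 0, "gripper": 0.036}, {"tx": 0, "ty": 0, "tz": 0, "ax": 0, "ay": 0, "az": 0, "gripper": 0.036}]'

```text
time: 26.58
eef_pos: [0.6787, -0.0165, 0.0278]
tcp_rot: [0.999, 0.037, -0.002, 0.0]
contact_force: [-6.4, -0.1, 3.2]
opening: 0.036
grip_force: 3.3
```

```bash
python3 - <<'E'
from h import *
p=robot.get_state();print(p['grip_force'],ust(p['eef_pos']))
go((*st(-40,-80),.028,YS))
E
```

```text
3.306887224316597 [-14.38671578 -94.17462666]
t 26.57 pos [ 0.6787 -0.0165  0.0278] yaw 0.075 F [-6.4 -0.1  3.2] open 0.036
turn [ 0.     0.004 -0.   ] shift [-0.0256 -0.0142 -0.0002] rows@50 1
```

Request:
jog_arm --series '[{"tx": 0.003, "ty": 0, "tz": 0, "ax": 0, "ay": 0, "az": 0, "gripper": 0.036}, {"tx": 0, "ty": 0, "tz": 0, "ax": 0, "ay": 0, "az": 0, "gripper": 0.036}, {"tx": -0.018, "ty": 0, "tz": 0, "ax": 0, "ay": 0, "az": 0, "gripper": 0.036}, {"tx": -0.018, "ty": -0.003, "tz": 0, "ax": 0, "ay": 0, "az": 0, "gripper": 0.036}, {"tx": 0, "ty": -0.004, "tz": 0, "ax": 0, "ay": 0, "az": 0, "gripper": 0.036}, {"tx": 0, "ty": -0.004, "tz": 0, "ax": 0, "ay": 0, "az": 0, "gripper": 0.036}, {"tx": 0, "ty": -0.004, "tz": 0, "ax": 0, "ay": 0, "az": 0, "gripper": 0.036}, {"tx": 0, "ty": -0.003, "tz": 0, "ax": 0, "ay": 0, "az": 0, "gripper": 0.036}, {"tx": 0, "ty": -0.002, "tz": 0, "ax": 0, "ay": 0, "az": 0, "gripper": 0.036}, {"tx": 0, "ty": -0.002, "tz": 0, "ax": 0, "ay": 0, "az": 0, "gripper": 0.036}, {"tx": 0, "ty": 0, "tz": 0, "ax": 0, "ay": 0, "az": 0, "gripper": 0.036}]'

```text
time: 27.95
eef_pos: [0.6467, -0.0002, 0.0282]
tcp_rot: [0.999, 0.036, 0.0, 0.002]
contact_force: [0.1, -11.1, 1.1]
opening: 0.0355
grip_force: 6.0
```

```bash
python3 - <<'E'
from h import *
p=robot.get_state();print(p['opening'],p['grip_force'],ust(p['eef_pos']))
E
```

```text
0.03547172198186302 5.99723126826575 [-45.09098786 -75.51082938]
```

Request:
jog_arm --series '[{"tx": 0.0, "ty": 0.007, "tz": 0, "ax": 0, "ay": 0, "az": 0, "gripper": 0.036}, {"tx": 0.015, "ty": 0, "tz": 0, "ax": 0, "ay": 0, "az": 0, "gripper": 0.036}, {"tx": 0.01, "ty": 0, "tz": 0, "ax": 0, "ay": 0, "az": 0, "gripper": 0.036}, {"tx": 0.005, "ty": 0, "tz": 0, "ax": 0, "ay": 0, "az": 0, "gripper": 0.036}, {"tx": 0.003, "ty": 0, "tz": 0, "ax": 0, "ay": 0, "az": 0, "gripper": 0.036}, {"tx": 0, "ty": 0, "tz": 0, "ax": 0, "ay": 0, "az": 0, "gripper": 0.036}]'

```text
time: 28.7
eef_pos: [0.6775, -0.0008, 0.0276]
tcp_rot: [0.999, 0.038, -0.002, -0.0]
contact_force: [-5.5, 2.3, 2.5]
opening: 0.0361
grip_force: 2.5
```

```bash
python3 - <<'E'
from h import *
p=robot.get_state();print(p['opening'],ust(p['eef_pos']))
x=st(-25,-80);f=st(-45,-280)
go((*x,.028,YS),(*x,.16,YS),(*f,.16,YS),(*f,.09,YS))
E
```

```text
0.036060692369259226 [-14.39405438 -78.41192355]
t 28.7 pos [ 0.6775 -0.0008  0.0276] yaw 0.075 F [-5.5  2.3  2.5] open 0.0361
turn [-0.001  0.004  0.   ] shift [-0.0106  0.0016 -0.0004] rows@50 1
turn [0. 0. 0.] shift [ 0.     0.    -0.132] rows@50 3
turn [0. 0. 0.] shift [-0.02  0.2   0.  ] rows@50 4
turn [0. 0. 0.] shift [0.   0.   0.07] rows@50 2
```

Request:
jog_arm --series '[{"tx": -0.012, "ty": 0.002, "tz": 0, "ax": 0, "ay": 0, "az": 0, "gripper": 0.025}, {"tx": 0, "ty": 0, "tz": 0, "ax": 0, "ay": 0, "az": 0, "gripper": 0.025}, {"tx": 0, "ty": 0, "tz": -0.032, "ax": 0, "ay": 0, "az": 0, "gripper": 0.025}, {"tx": 0, "ty": 0, "tz": -0.05, "ax": 0, "ay": 0, "az": 0, "gripper": 0.035}, {"tx": 0, "ty": 0, "tz": -0.05, "ax": 0, "ay": 0, "az": 0, "gripper": 0.04}, {"tx": -0.004, "ty": 0.04, "tz": 0, "ax": 0, "ay": 0, "az": 0, "gripper": 0.05}, {"tx": -0.004, "ty": 0.04, "tz": 0, "ax": 0, "ay": 0, "az": 0, "gripper": 0.05}, {"tx": -0.004, "ty": 0.04, "tz": 0, "ax": 0, "ay": 0, "az": 0, "gripper": 0.05}, {"tx": -0.004, "ty": 0.04, "tz": 0, "ax": 0, "ay": 0, "az": 0, "gripper": 0.05}, {"tx": -0.004, "ty": 0.04, "tz": 0, "ax": 0, "ay": 0, "az": 0, "gripper": 0.05}, {"tx": 0, "ty": 0, "tz": 0, "ax": 0, "ay": 0, "az": 0, "gripper": 0.05}, {"tx": 0, "ty": 0, "tz": 0, "ax": 0, "ay": 0, "az": 0, "gripper": 0.05}]'

```text
time: 30.2
eef_pos: [0.6628, -0.2046, 0.1601]
tcp_rot: [0.999, 0.037, 0.0, -0.0]
contact_force: [-0.8, -0.6, 0.5]
opening: 0.05
grip_force: 0.0
```

```bash
python3 - <<'E'
from h import *
f=st(-45,-280)
go((*f,.16,YS),(*f,.09,YS))
im=robot.capture('top'); cv2.imwrite('pics/top6.png',cv2.resize(im[110:230,240:400],None,fx=5,fy=5,interpolation=cv2.INTER_CUBIC))
E
```

```text
t 30.2 pos [ 0.6628 -0.2046  0.1601] yaw 0.075 F [-0.8 -0.6  0.5] open 0.05
turn [-0.001 -0.    -0.   ] shift [-0.0007 -0.0005  0.0001] rows@50 1
turn [0. 0. 0.] shift [0.   0.   0.07] rows@50 2
```

View pics/top6.png

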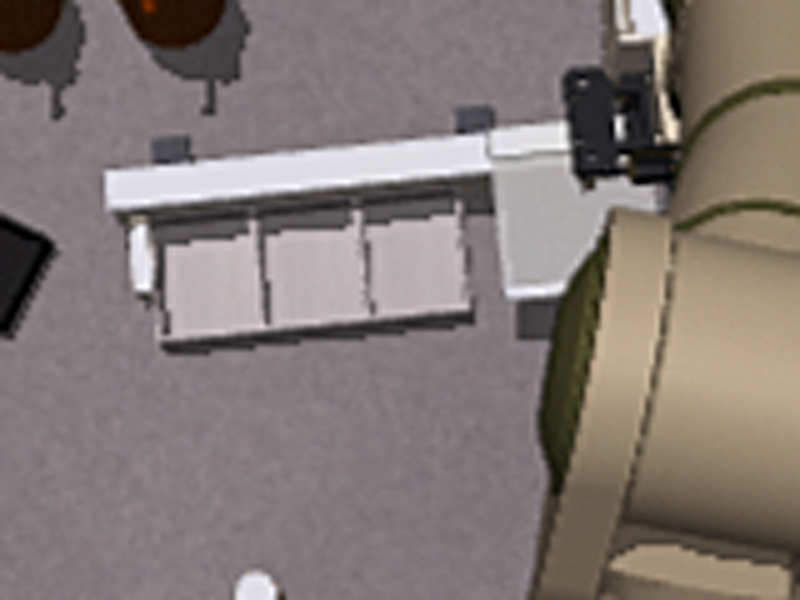

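All three pans stand in one tight straight row (crop (160-472, 200-345)). Now I'll grip the fin and shut the cover.

Request:
jog_arm --series '[{"tx": 0, "ty": 0, "tz": 0.04, "ax": 0, "ay": 0, "az": 0, "gripper": 0.05}, {"tx": 0, "ty": 0, "tz": 0.03, "ax": 0, "ay": 0, "az": 0, "gripper": 0.05}, {"tx": 0, "ty": 0, "tz": 0, "ax": 0, "ay": 0, "az": 0, "gripper": 0}, {"tx": 0, "ty": 0, "tz": 0, "ax": 0, "ay": 0, "az": 0, "gripper": 0}, {"tx": 0, "ty": 0, "tz": 0, "ax": 0, "ay": 0, "az": 0, "gripper": 0}, {"tx": 0, "ty": 0, "tz": 0, "ax": 0, "ay": 0, "az": 0, "gripper": 0}, {"tx": 0, "ty": 0, "tz": 0, "ax": 0, "ay": 0, "az": 0, "gripper": 0}]'

```text
time: 31.12
eef_pos: [0.6628, -0.2042, 0.0906]
tcp_rot: [0.999, 0.038, 0.0, -0.0]
contact_force: [-1.7, 4.2, 4.0]
opening: 0.0119
grip_force: 30.0
```

```bash
python3 - <<'E'
from h import *
p=robot.get_state();print(p['grip_force'],ust(p['eef_pos']))
go((*st(-45,0),.09,YS))
E
```

```text
30.000151097774506 [ -44.36372086 -280.17009797]
t 31.12 pos [ 0.6628 -0.2042  0.0906] yaw 0.075 F [-1.7  4.2  4. ] open 0.0119
turn [-0.001 -0.     0.   ] shift [-0.0006 -0.2802  0.0006] rows@50 6
```

Request:
jog_arm --series '[{"tx": 0, "ty": -0.015, "tz": 0, "ax": 0, "ay": 0, "az": 0, "gripper": 0}, {"tx": 0, "ty": -0.03, "tz": 0, "ax": 0, "ay": 0, "az": 0, "gripper": 0}, {"tx": 0, "ty": -0.04, "tz": 0, "ax": 0, "ay": 0, "az": 0, "gripper": 0}, {"tx": 0, "ty": -0.04, "tz": 0, "ax": 0, "ay": 0, "az": 0, "gripper": 0}, {"tx": 0, "ty": -0.04, "tz": 0, "ax": 0, "ay": 0, "az": 0, "gripper": 0}, {"tx": 0, "ty": -0.04, "tz": 0, "ax": 0, "ay": 0, "az": 0, "gripper": 0}, {"tx": 0, "ty": -0.035, "tz": 0, "ax": 0, "ay": 0, "az": 0, "gripper": 0}, {"tx": 0, "ty": -0.02, "tz": 0, "ax": 0, "ay": 0, "az": 0, "gripper": 0}, {"tx": 0, "ty": -0.012, "tz": 0, "ax": 0, "ay": 0, "az": 0, "gripper": 0}, {"tx": 0, "ty": -0.005, "tz": 0, "ax": 0, "ay": 0, "az": 0, "gripper": 0}, {"tx": 0, "ty": -0.002, "tz": 0, "ax": 0, "ay": 0, "az": 0, "gripper": 0}, {"tx": 0, "ty": -0.002, "tz": 0, "ax": 0, "ay": 0, "az": 0, "gripper": 0}, {"tx": 0, "ty": 0, "tz": 0, "ax": 0, "ay": 0, "az": 0, "gripper": 0}]'

```text
time: 32.75
eef_pos: [0.6418, 0.0745, 0.0905]
tcp_rot: [0.999, 0.037, 0.0, 0.0]
contact_force: [0.1, -0.6, 6.1]
opening: 0.012
grip_force: 30.0
```

```bash
python3 - <<'E'
from h import *
p=robot.get_state();print(p['grip_force'],ust(p['eef_pos']))
E
```

```text
30.00263750553131 [-44.33888183  -0.72372874]
```

Request:
jog_arm --series '[{"tx": 0, "ty": -0.002, "tz": 0, "ax": 0, "ay": 0, "az": 0, "gripper": 0}, {"tx": 0, "ty": -0.002, "tz": 0, "ax": 0, "ay": 0, "az": 0, "gripper": 0}, {"tx": 0, "ty": 0, "tz": 0, "ax": 0, "ay": 0, "az": 0, "gripper": 0}]'

```text
time: 33.12
eef_pos: [0.6418, 0.0752, 0.0906]
tcp_rot: [0.999, 0.036, 0.0, 0.002]
contact_force: [0.3, -9.4, 6.2]
opening: 0.0116
grip_force: 30.0
```

```bash
python3 - <<'E'
from h import *
p=robot.get_state();print(p['grip_force'],ust(p['eef_pos']))
E
```

```text
30.033027827739716 [-4.43207603e+01  3.47563921e-02]
```

Request:
jog_arm --series '[{"tx": 0, "ty": 0.0025, "tz": 0, "ax": 0, "ay": 0, "az": 0, "gripper": 0}, {"tx": 0, "ty": 0, "tz": 0, "ax": 0, "ay": 0, "az": 0, "gripper": 0.05}, {"tx": 0, "ty": 0, "tz": 0, "ax": 0, "ay": 0, "az": 0, "gripper": 0.05}, {"tx": 0, "ty": 0, "tz": 0, "ax": 0, "ay": 0, "az": 0, "gripper": 0.05}, {"tx": 0, "ty": 0, "tz": 0, "ax": 0, "ay": 0, "az": 0, "gripper": 0.05}, {"tx": 0, "ty": 0, "tz": -0.03, "ax": 0, "ay": 0, "az": 0, "gripper": 0.05}, {"tx": 0, "ty": 0, "tz": -0.05, "ax": 0, "ay": 0, "az": 0, "gripper": 0.05}, {"tx": 0, "ty": 0.0, "tz": -0.05, "ax": 0, "ay": 0, "az": 0, "gripper": 0.05}, {"tx": 0, "ty": 0.05, "tz": 0, "ax": 0, "ay": 0, "az": 0, "gripper": 0.05}, {"tx": 0, "ty": 0.05, "tz": 0, "ax": 0, "ay": 0, "az": 0, "gripper": 0.05}, {"tx": 0, "ty": 0.05, "tz": 0, "ax": 0, "ay": 0, "az": 0, "gripper": 0.05}, {"tx": 0, "ty": 0.05, "tz": 0, "ax": 0, "ay": 0, "az": 0, "gripper": 0.05}, {"tx": 0, "ty": 0.05, "tz": 0, "ax": 0, "ay": 0, "az": 0, "gripper": 0.05}, {"tx": 0, "ty": 0.05, "tz": 0, "ax": 0, "ay": 0, "az": 0, "gripper": 0.05}, {"tx": 0, "ty": 0, "tz": 0, "ax": 0, "ay": 0, "az": 0, "gripper": 0.05}]'

```text
time: 35.0
eef_pos: [0.6629, -0.2284, 0.2198]
tcp_rot: [0.999, 0.034, -0.0, 0.001]
contact_force: [-0.9, -0.3, -0.1]
opening: 0.0499
grip_force: 0.0
```

```bash
python3 - <<'E'
from h import *
im=robot.capture('top'); cv2.imwrite('pics/top7.png',cv2.resize(im[110:230,240:400],None,fx=5,fy=5,interpolation=cv2.INTER_CUBIC))
E
```

```text
(no output)
```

View pics/top7.png

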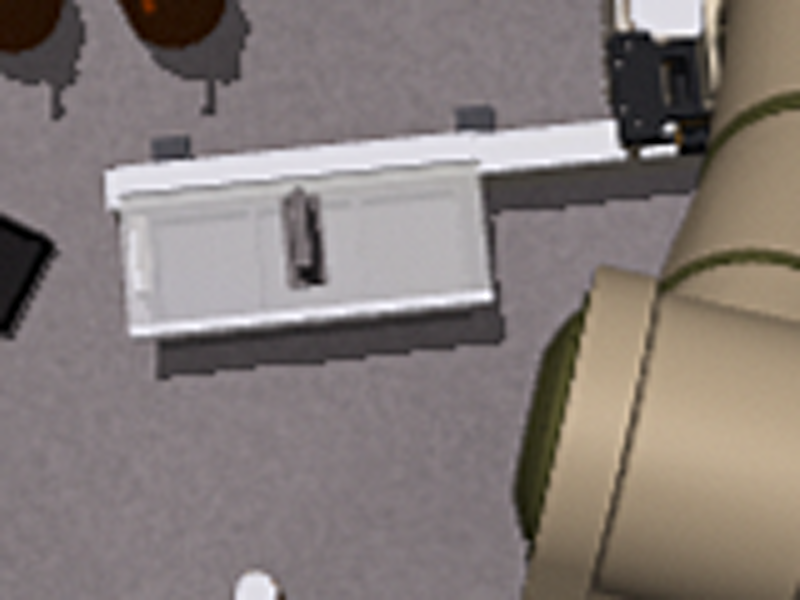

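The cover is shut over the row (front edge (130,335)-(495,298)). I'll do one quick numeric check of its position, then hand in.

```bash
python3 - <<'E'
from h import *
for p in((130,335),(495,300)): print(ust(ray('top',240+p[0]/5-.3,110+p[1]/5-.3,.067)))
print(robot.get_state()['time']); print(robot.close_job())
E
```

```text
[-105.88751732  135.97113007]
[-107.41714493 -135.53349359]
35.05
the job is handed in; nothing more can be done
None
```

The job is handed in at about 35 s: I slid the cover fully open, nudged the three pans into a tight row against the end stop and back wall, then slid the cover fully shut (its edges measure about y = +136 and -136 mm, against ±135 expected).

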